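# Set the mirror lid of a barber's tool box to the marked lean

## Task

Open the wooden tool box's mirror lid and leave it standing by itself in line with the red index arm at its far side, which marks the lean wanted for the next customer. The hinge is stiff and springy, so the lid comes back a few degrees when let go: check it after letting go and correct it. Handle the glass lid gently, and leave the red arm, the bottle, the tube and the trimmer where they are.

Things in the scene. Friction and masses are not known exactly. Their poses are not given: they have to be found in the camera images.
- box: open wooden tool tray, 125 (its x) x 180 (its y) x 42 mm (z), fixed to the worktop; origin under its centre, z up, x from the lid's free edge (on the robot's right) to the hinge (on its left); 7 mm walls. The shut lid lies flat on it and sticks out 34 mm past the right-hand wall, with 43 mm of free height under that overhang.
- hinge (a point): a point on the hinge axis, midway along it: 68.5 mm from the box's origin along its +x and 42 mm up. The axis runs along the box's y. Axes as those of the box.
- lid: wooden mirror lid, a panel 190 mm wide, 12 mm thick, reaching 165 mm from the hinge axis, about 0.3 kg, mirror on its underside. Origin at the middle of the hinge axis; the underside lies 1 mm above the axis when shut. While pushed the hinge gives elastically; let go, the lid comes back several degrees, then stays. Moving it takes about 4 to 8 N at the free edge.
- lid_edge (a point): middle of the lid's free edge, at mid thickness: 165 mm from the hinge axis and 7 mm above it when shut. Its axes turn with the lid: -x points from the hinge to the free edge, z is the lid's outer normal, y is the hinge axis; they equal the box's axes while shut, and the lid opens by a positive turn about y.
- pointer_tip (a point): tip of the red index arm, a bar 6 x 10 mm and 149 mm long that turns about the same hinge axis, 110 mm to the far side (box's -y) of the lid's middle, 12 mm clear of the lid's side. Axes turn with the arm: -x points from the hinge to the tip; parallel to the lid's x when the lid lines up with it.
- pointer (a joint): angle of the red index arm about the hinge axis, rad: 0 = flat like the shut lid, 1.57 = upright, more = leaning over to the hinge's outer side (the robot's left). It is 1.4 to 1.9. It is the angle wanted of the lid.
- cologne: loose upright bottle with a lime-green cap, 33 x 45 x 124 mm, origin under its centre, beyond the far side of the box
- cream: loose upright white tube, 29 x 42 x 85 mm, origin under its centre, beyond the far side of the box
- trimmer: loose black hair trimmer lying on the near side of the box, 25 x 125 (its y) x 21 mm, origin at the centre of its underside

How it is judged:
By the outcome, as a careful person would: the job done as asked, in the order asked, and still so for the second after the job is handed in, with the robot touching nothing.
It also fails if it takes over 58 s, if anything falls off the work surface, if the arm or the gripper's body presses on something with over 40 N, if the wrist force passes 120 N, or if a joint passes its speed limit or range.

## Robot

A 6-joint arm with a two-finger parallel gripper is mounted at the origin on a cart in front of the work surface, level with it; the furniture and walls round the work are solid. World frame = base frame: x ahead of the robot, y to its left, z up, the work surface at z = 0. Lengths are in m, angles in degrees, forces in N, time in s.
With the tool pointing down it reaches from about 0.35 to 0.725 m from the base axis. Payload 4.3 kg.
Tool frame: the origin (TCP) lies between the finger pads; the fingertips stand 19 mm ahead of it and the grasp point (between the pads) is the TCP; z points along the fingers, y is the direction in which the jaws open and shut (so a half turn about z gives the same grasp; the last joint's range is limited). The gripper opens to 85 mm and grips with 20 to 120 N. Pads are 22 mm wide; open, the fingers measure 114 mm over their backs; the gripper's body (76 mm by 85 mm) begins 54 mm behind the grasp point. The pads swing forward as they close: fully open they stand 13 mm farther back than shut.
Start: joints at [58.539, 21.618, 4.641, 73.018, 0, 83.68], TCP at [0.244, 0.521, 0.25] pointing down, gripper open.
Joint ranges: [-156.06, 156.06], [-48.1, 94.91], [-58.44, 69.94], [-101.28, 121.22], [-78.64, 73.56], [-180, 180]. Speed limits (degrees/s): [147.25, 147.25, 180, 180, 180, 180].

## Interface

Orientations are given as [roll, pitch, yaw] about the fixed x, y, z axes, in that order (R = Rz(yaw) Ry(pitch) Rx(roll)).
In Python, from workcell import r gives the robot as it stands. The module is installed in compiled form; this text tells all that it offers.
- The arm moves only by the tool arm_command, never from a script. Its argument "targets" is a list of rows, each an object of numbers: "tx", "ty", "tz": the shift along the tool's x, y, z in m; "ax", "ay", "az": the turn, a rotation vector about the tool's x, y, z in rad; "jaw": the opening, from 0 (shut) to 1 (fully open). A call has 1 to 20 rows; each row is the pose to reach, as a shift and turn from the pose commanded when the call began, along the tool's axes at that moment; what a row does not reach only later rows make up. A row lasts 1/8 s, in which the tool goes at most 62.5 mm and 10.7 degrees, less where a joint would pass 70% of its speed; a pose out of reach is approached as far as the arm can. A call with a gripper value outside its range is refused whole. The fingers move at their own pace and stop on an object; "squeeze" is the grip in N (left out, the last holds). Time passes only in rows, so rows that repeat a pose let the fingers close. It gives the time, the measured TCP pose, the force and the opening at its end, in the units of the state.
- r.state(): the state, without advancing time (a new reading comes with each control period).
- r.snapshot(name): name is "scene" or "top" or "wrist"; returns a dict with "color" (400x640x3 uint8, blue, green, red), "range_z" (400x640 float32, m along the optical axis (not along the pixel's ray), 0 where there is no reading), "camera_matrix" (3x3 intrinsics, pixels), "dist" ([k1, k2, p1, p2, k3] as OpenCV has them; the pictures are not rectified), "R" (3x3) and "t" (3): a world point X has camera coordinates R X + t; the wrist camera has in their place "mount" (4x4, takes a point from camera to tool coordinates, whose origin is the TCP and whose axes are the flange's). Camera axes: x right, y down, z forward; pixel columns grow to the right and rows downward; lengths in m; the calibration is good to about 2 mm. A picture is of the moment at which its call begins: read the wrist's pose just before it.
- r.job_done(): hands the job in, once; it reports no verdict.
Trained networks look in the newest picture that a camera, given by its name, has taken for a name from the list of things; names that differ only in an ending like _2 or _b are one class to them, and where a whole thing is asked for, a point or a joint stands for the part that bears it (a point fixed in the world has none). Each returns a list of dicts, best first, with "confidence" (0 to 1); they miss things now and then, are a little off and sometimes report something else, mostly with a low value. They report only what shows in the picture. A call takes as long as a camera call.
- r.recognise(camera, target): "location" ([x, y, z] in m, in world coordinates, good to about 4 mm: the middle of the surface that is visible of it).
- r.landmark_of(camera, target): "location" ([x, y, z] in m, in world coordinates, good to about 4 mm: a listed point, or the origin of a listed thing).
The state is a dict: "time_s": time; "qpos": joint angles; "qvel": joint speeds; "effort": joint torques, N m; "eef_pos": TCP position; "tool_rot": TCP orientation; "force": force on the tool from outside, world axes, zero at the start; "ft_torque": the same for the moment, N m; "width": finger opening in m.
Only numpy, scipy, OpenCV 4.12 (cv2) and the standard library are available. Lean on these libraries where they do the work, as an engineer would, in place of code of your own. Each camera call takes 0.05 s, during which the arm holds its last target. There are 200 camera calls.

## Working session

There is one attempt and no reset: what is moved stays moved. The work goes in short steps, Python scripts to look and compute and a tool call to move; the robot and the scene stay as the last step left them, time stands still between calls to the robot, and variables do not carry over. Pictures are saved under pics/ and viewed, about 8 in all and at most 12, crops included, and the job is handed in when it is done.

Besides the shell and the picture viewer there is one more tool, called after "Call:" as name(argument=value, ...) on one line, values as JSON. arm_command: Moves the arm, as the interface text tells. Its arguments: {"type":"object","properties":{"targets":{"type":"array","items":{"type":"object","properties":{"tx":{"type":"number"},"ty":{"type":"number"},"tz":{"type":"number"},"ax":{"type":"number"},"ay":{"type":"number"},"az":{"type":"number"},"jaw":{"type":"number"}}}},"squeeze":{"type":"number"}},"required":["targets"]}

```bash
mkdir -p pics; ls; python3 - <<'E'
from workcell import r
import cv2,numpy as np
s=r.state();print({k:np.round(v,3).tolist() for k,v in s.items()})
for c in("scene","top"):
    p=r.snapshot(c);cv2.imwrite(f"pics/{c}1.png",p["color"])
    print(c,np.round(p["R"],3).tolist(),np.round(p["t"],3))
    for t in("box","hinge","lid_edge","pointer_tip","cologne","cream","trimmer"):
        print(t,[(np.round(d["location"],3).tolist(),round(d["confidence"],2)) for d in r.landmark_of(c,t)[:2]])
E
```

```text
pics
{'time_s': 0.0, 'qpos': [58.54, 21.662, 4.564, 73.019, -0.001, 83.682], 'qvel': [0.078, 0.005, -0.014, 0.026, -0.002, -0.088], 'effort': [-0.002, -46.361, 26.987, 0.021, -0.0, -0.0], 'eef_pos': [0.244, 0.52, 0.249], 'tool_rot': [-179.883, -0.012, 154.858], 'force': [-0.475, 0.258, -0.502], 'ft_torque': [0.006, 0.007, -0.087], 'width': 0.085}
scene [[-0.827, -0.563, -0.011], [-0.315, 0.479, -0.819], [0.466, -0.674, -0.573]] [0.435 0.301 0.537]
box [([0.58, -0.071, -0.001], 0.65)]
hinge [([0.569, -0.004, 0.044], 0.83)]
lid_edge [([0.598, -0.166, 0.046], 0.66)]
pointer_tip [([0.671, 0.06, 0.182], 0.85)]
cologne [([0.785, -0.082, 0.001], 0.95)]
cream [([0.761, 0.023, 0.002], 0.67)]
trimmer [([0.448, -0.102, 0.001], 0.96)]
top [[-0.027, -1.0, -0.006], [-0.986, 0.028, -0.166], [0.166, 0.002, -0.986]] [-0.106  0.626  0.826]
box [([0.583, -0.072, 0.001], 0.72)]
hinge [([0.57, -0.002, 0.044], 0.95), ([0.448, -0.095, -0.002], 0.57)]
lid_edge [([0.6, -0.162, 0.047], 0.67)]
pointer_tip [([0.674, 0.062, 0.182], 0.56)]
cologne [([0.784, -0.079, -0.002], 0.92)]
cream [([0.758, 0.025, -0.001], 0.69)]
trimmer [([0.448, -0.101, -0.001], 0.79), ([0.573, 0.001, 0.042], 0.21)]
```

View images.

View pics/scene1.png

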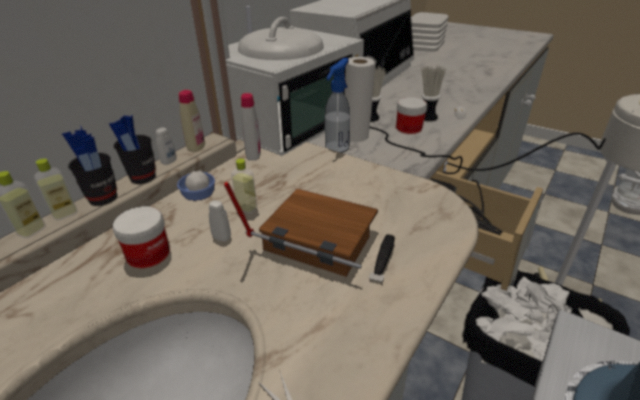

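View pics/top1.png

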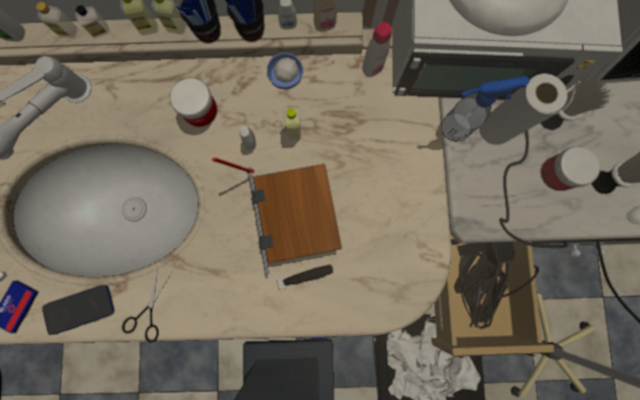

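The lid is shut. In the scene view the hinge runs from about (250,235) to (365,265) and the red arm from (250,235) to (228,183), leaning left. The bottle and tube are behind the box and the trimmer is on its near side. Next I'll refine the hinge line and the pointer angle.

```bash
cat > h.py <<'E'
from workcell import r
import cv2,numpy as np
def cloud(p):
    h,w=p["range_z"].shape
    uv=np.stack(np.meshgrid(np.arange(w),np.arange(h)),-1).reshape(-1,1,2).astype(np.float32)
    n=cv2.undistortPoints(uv,p["camera_matrix"],np.array(p["dist"])).reshape(h,w,2)
    z=p["range_z"][...,None]
    return (np.concatenate([n*z,z],-1)-p["t"])@p["R"]
def red(p,X,c,rad=.2):
    b,g,rr=[p["color"][...,i].astype(int) for i in range(3)]
    m=(rr>70)&(rr>2.2*g)&(rr>2.2*b)&(p["range_z"]>0)
    m&=np.linalg.norm(X-c,axis=-1)<rad
    return m
def st():
    s=r.state();return s["time_s"],np.round(s["eef_pos"],4),np.round(s["tool_rot"],1),np.round(s["qpos"],1),np.round(s["force"],1)
E
python3 - <<'E'
from h import *
P={}
for c in("scene","top"):
    for k in range(4):
        p=r.snapshot(c)
        for t in("hinge","lid_edge","pointer_tip","box"):
            for d in r.landmark_of(c,t)[:1]: P.setdefault(t,[]).append(d["location"])
    X=cloud(p); m=red(p,X,[.675,.04,.11],.12)
    pts=X[m]; print(c,m.sum())
    if m.sum()>10:
        vv,uu=np.where(m);print("px",uu.min(),uu.max(),vv.min(),vv.max())
        # robust line
        l=cv2.fitLine(pts.astype(np.float32),cv2.DIST_HUBER,0,.005,.005).ravel();print("line",np.round(l,3), np.round(pts.min(0),3),np.round(pts.max(0),3))
        d=l[:3]*np.sign(l[5-3]); 
        print("angle by az100:",90+np.degrees(np.arctan2(d[:2]@[-.178,.984],d[2])))
    lm=(abs(X[...,2]-.056)<.006)&(np.linalg.norm(X[...,:2]-[.585,-.085],axis=-1)<.15)
    q=X[lm][:,:2].astype(np.float32);print("lid rect",cv2.minAreaRect(q),np.median(X[lm][:,2]))
for t in P: print(t,np.round(np.median(P[t],0),4),np.round(np.std(P[t],0),4))
E
```

```text
scene 187
px 225 251 183 235
line [-0.046  0.304  0.952  0.671  0.049  0.136] [0.667 0.016 0.039] [0.678 0.065 0.183]
angle by az100: 107.90592531415356
lid rect ((0.5898570418357849, -0.07529833167791367), (0.20611785352230072, 0.17549094557762146), 9.004007339477539) 0.05305246984623098
top 85
px 213 252 158 171
line [-0.05   0.301  0.952  0.675  0.03   0.098] [0.67  0.011 0.047] [0.681 0.063 0.185]
angle by az100: 107.79241892686497
lid rect ((0.591943621635437, -0.07629229128360748), (0.2064216136932373, 0.17203862965106964), 9.464064598083496) 0.05388398253451433
hinge [ 0.5716 -0.0028  0.0473] [0.0093 0.0529 0.0015]
lid_edge [ 0.5972 -0.1646  0.0463] [0.0013 0.0012 0.0021]
pointer_tip [0.6728 0.0604 0.1828] [0.033  0.0202 0.0454]
box [ 0.5797 -0.0701  0.    ] [0.0683 0.0034 0.0014]
```

Call:
arm_command(targets=[{"tz": -0.05, "az": -0.1}, {"tz": -0.05, "az": -0.2}, {"tz": -0.05, "az": -0.3}, {"tz": -0.05, "az": -0.4}, {"tz": -0.05, "az": -0.5}, {"tz": -0.05, "az": -0.6}, {"tz": -0.05, "az": -0.615}])

```text
schema error: expected keys tx, ty, tz, ax, ay, az, jaw
```

Call:
arm_command(targets=[{"tx": -0.04, "ty": -0.04, "tz": -0.02, "ax": 0, "ay": 0, "az": -0.1, "jaw": 0.8}, {"tx": -0.08, "ty": -0.08, "tz": -0.03, "ax": 0, "ay": 0, "az": -0.2, "jaw": 0.8}, {"tx": -0.12, "ty": -0.115, "tz": -0.03, "ax": 0, "ay": 0, "az": -0.3, "jaw": 0.8}, {"tx": -0.16, "ty": -0.155, "tz": -0.03, "ax": 0, "ay": 0, "az": -0.4, "jaw": 0.8}, {"tx": -0.2, "ty": -0.19, "tz": -0.03, "ax": 0, "ay": 0, "az": -0.5, "jaw": 0.8}, {"tx": -0.24, "ty": -0.23, "tz": -0.03, "ax": 0, "ay": 0, "az": -0.604, "jaw": 0.8}, {"tx": -0.28, "ty": -0.265, "tz": -0.03, "ax": 0, "ay": 0, "az": -0.604, "jaw": 0.8}, {"tx": -0.32, "ty": -0.305, "tz": -0.03, "ax": 0, "ay": 0, "az": -0.604, "jaw": 0.8}, {"tx": -0.36, "ty": -0.34, "tz": -0.03, "ax": 0, "ay": 0, "az": -0.604, "jaw": 0.8}, {"tx": -0.4, "ty": -0.38, "tz": -0.03, "ax": 0, "ay": 0, "az": -0.604, "jaw": 0.8}, {"tx": -0.44, "ty": -0.42, "tz": -0.03, "ax": 0, "ay": 0, "az": -0.604, "jaw": 0.8}, {"tx": -0.48, "ty": -0.455, "tz": -0.03, "ax": 0, "ay": 0, "az": -0.604, "jaw": 0.8}, {"tx": -0.52, "ty": -0.49, "tz": -0.03, "ax": 0, "ay": 0, "az": -0.604, "jaw": 0.8}, {"tx": -0.56, "ty": -0.53, "tz": -0.03, "ax": 0, "ay": 0, "az": -0.604, "jaw": 0.8}, {"tx": -0.6, "ty": -0.57, "tz": -0.03, "ax": 0, "ay": 0, "az": -0.604, "jaw": 0.8}, {"tx": -0.639, "ty": -0.606, "tz": -0.03, "ax": 0, "ay": 0, "az": -0.604, "jaw": 0.8}, {"tx": -0.639, "ty": -0.606, "tz": -0.03, "ax": 0, "ay": 0, "az": -0.604, "jaw": 0.8}])

```text
time_s: 4.92
eef_pos: [0.5657, -0.303, 0.2782]
tool_rot: [180.0, -0.1, -170.8]
force: [-0.6, -0.0, 0.7]
width: 0.0684
```

Call:
arm_command(targets=[{"tx": -0.005, "ty": 0.0, "tz": 0.0, "ax": -0.15, "ay": 0, "az": 0, "jaw": 0.7}, {"tx": -0.01, "ty": 0.0, "tz": 0.02, "ax": -0.3, "ay": 0, "az": 0, "jaw": 0.7}, {"tx": -0.015, "ty": 0.02, "tz": 0.05, "ax": -0.45, "ay": 0, "az": 0, "jaw": 0.7}, {"tx": -0.02, "ty": 0.04, "tz": 0.09, "ax": -0.6, "ay": 0, "az": 0, "jaw": 0.7}, {"tx": -0.025, "ty": 0.06, "tz": 0.12, "ax": -0.72, "ay": 0, "az": 0, "jaw": 0.7}, {"tx": -0.025, "ty": 0.08, "tz": 0.154, "ax": -0.785, "ay": 0, "az": 0, "jaw": 0.7}, {"tx": -0.025, "ty": 0.08, "tz": 0.154, "ax": -0.785, "ay": 0, "az": 0, "jaw": 0.7}, {"tx": -0.025, "ty": 0.08, "tz": 0.154, "ax": -0.785, "ay": 0, "az": 0, "jaw": 0.7}])

```text
time_s: 5.92
eef_pos: [0.5774, -0.2165, 0.1284]
tool_rot: [135.2, 0.1, -170.5]
force: [0.5, -0.2, 0.7]
width: 0.0597
```

```bash
cat >> h.py <<'E'
H=np.array([.571,-.0028,.042]);U=np.array([-.165,.986,0])
def uz():
    s=r.state();p=np.array(s["eef_pos"]);from scipy.spatial.transform import Rotation as Ro
    R=Ro.from_euler("xyz",s["tool_rot"],degrees=True).as_matrix()
    print("t",s["time_s"],"u,w,z",np.round([(p-H)@U,(p-H)@[-.986,-.165,0],p[2]],4),"zdir u,w,z",np.round([R[:,2]@U,R[:,2]@[-.986,-.165,0],R[2,2]],3),"q",np.round(s["qpos"],1),"F",np.round(s["force"],1),"W",round(s["width"],4))
E
python3 - <<'E'
from h import *
uz()
p=r.snapshot("scene");cv2.imwrite("pics/s2.png",cv2.resize(p["color"][120:320,180:480],None,fx=2.5,fy=2.5))
E
```

```text
t 5.925 u,w,z [-0.2118  0.029   0.1284] zdir u,w,z [ 0.705 -0.001 -0.709] q [-39.4  60.9  41.8 107.8  27.7 -58.3] F [ 0.5 -0.2  0.7] W 0.0597
```

View pics/s2.png

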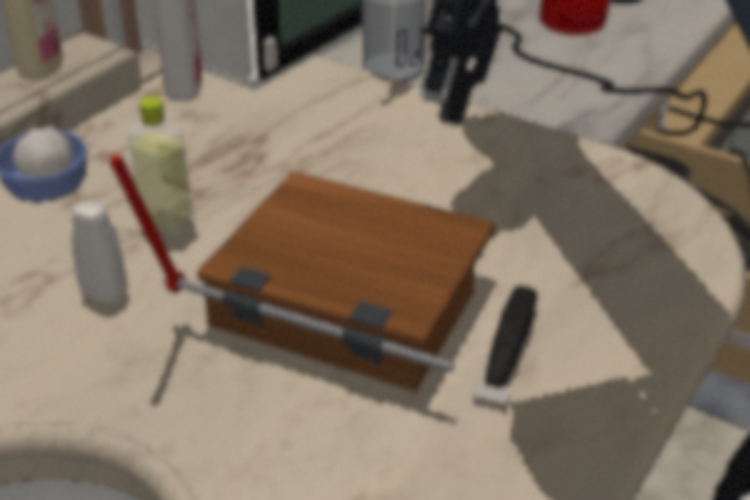

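The gripper is at about (460,60) in the crop, tilted as planned beyond the lid's right edge. I'll slide it in so it straddles the lid's edge.

Call:
arm_command(targets=[{"tx": 0, "ty": -0.005, "tz": 0.03, "ax": 0, "ay": 0, "az": 0, "jaw": 0.7}, {"tx": 0, "ty": -0.005, "tz": 0.055, "ax": 0, "ay": 0, "az": 0, "jaw": 0.7}, {"tx": 0, "ty": -0.005, "tz": 0.075, "ax": 0, "ay": 0, "az": 0, "jaw": 0.7}, {"tx": 0, "ty": -0.005, "tz": 0.09, "ax": 0, "ay": 0, "az": 0, "jaw": 0.7}, {"tx": 0, "ty": -0.005, "tz": 0.1, "ax": 0, "ay": 0, "az": 0, "jaw": 0.7}, {"tx": 0, "ty": -0.005, "tz": 0.1, "ax": 0, "ay": 0, "az": 0, "jaw": 0.7}])

```text
time_s: 6.72
eef_pos: [0.5663, -0.1504, 0.0532]
tool_rot: [135.1, 0.1, -170.5]
force: [0.2, 0.3, 0.7]
width: 0.0595
```

```bash
python3 - <<'E'
from h import *
uz()
p=r.snapshot("wrist");cv2.imwrite("pics/w3.png",p["color"])
E
```

```text
t 6.725 u,w,z [-0.1447  0.029   0.0532] zdir u,w,z [ 0.705 -0.001 -0.709] q [-35.7  56.8  22.   90.4  29.9 -54.9] F [0.2 0.3 0.7] W 0.0595
```

View pics/w3.png

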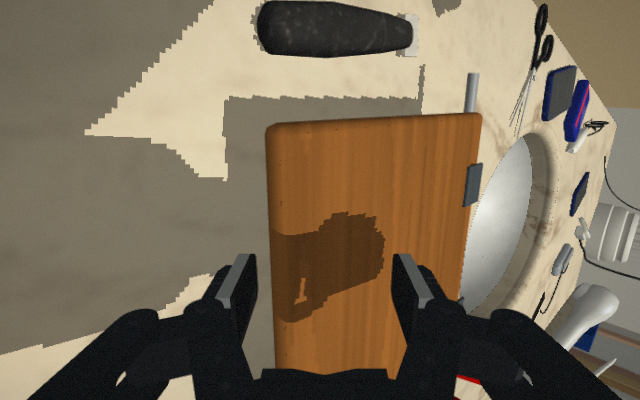

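The wrist view confirms the straddle: the left finger at (235,285) is outside the lid edge (column 272) and the right finger at (415,285) is over the lid. Now I'll compute the opening arc.

```bash
cat >> h.py <<'E'
def tcp(th,al,a=-.007,off=.030):
    t,q=np.radians([th,al]);C=np.array([-.165*np.cos(t)+.001*np.sin(t),.042+.165*np.sin(t)+.001*np.cos(t)])
    return C-a*np.array([np.cos(q),-np.sin(q)])+off*np.array([np.sin(q),np.cos(q)])
def rows(sched,cur,al0,jaw=.7):
    import json;q=np.radians(al0);out=[]
    for th,al in sched:
        d=tcp(th,al)-np.array(cur)
        out.append(dict(tx=0,ty=round(float(d@[np.sin(q),np.cos(q)]),3),tz=round(float(d@[np.cos(q),-np.sin(q)]),3),ax=round(float(np.radians(al-al0)),3),ay=0,az=0,jaw=jaw))
    print(json.dumps(out))
E
python3 - <<'E'
from h import *
rows([(th,45) for th in (0,1,3,6,9,12,15,18,21,24,27,30,33,36,39,42,45,45)],(-.1447,.0532),45)
E
```

```text
[{"tx": 0, "ty": 0.008, "tz": -0.0, "ax": 0.0, "ay": 0, "az": 0, "jaw": 0.7}, {"tx": 0, "ty": 0.01, "tz": -0.002, "ax": 0.0, "ay": 0, "az": 0, "jaw": 0.7}, {"tx": 0, "ty": 0.015, "tz": -0.006, "ax": 0.0, "ay": 0, "az": 0, "jaw": 0.7}, {"tx": 0, "ty": 0.021, "tz": -0.012, "ax": 0.0, "ay": 0, "az": 0, "jaw": 0.7}, {"tx": 0, "ty": 0.028, "tz": -0.017, "ax": 0.0, "ay": 0, "az": 0, "jaw": 0.7}, {"tx": 0, "ty": 0.035, "tz": -0.022, "ax": 0.0, "ay": 0, "az": 0, "jaw": 0.7}, {"tx": 0, "ty": 0.043, "tz": -0.026, "ax": 0.0, "ay": 0, "az": 0, "jaw": 0.7}, {"tx": 0, "ty": 0.05, "tz": -0.03, "ax": 0.0, "ay": 0, "az": 0, "jaw": 0.7}, {"tx": 0, "ty": 0.058, "tz": -0.034, "ax": 0.0, "ay": 0, "az": 0, "jaw": 0.7}, {"tx": 0, "ty": 0.066, "tz": -0.037, "ax": 0.0, "ay": 0, "az": 0, "jaw": 0.7}, {"tx": 0, "ty": 0.074, "tz": -0.04, "ax": 0.0, "ay": 0, "az": 0, "jaw": 0.7}, {"tx": 0, "ty": 0.083, "tz": -0.042, "ax": 0.0, "ay": 0, "az": 0, "jaw": 0.7}, {"tx": 0, "ty": 0.091, "tz": -0.044, "ax": 0.0, "ay": 0, "az": 0, "jaw": 0.7}, {"tx": 0, "ty": 0.1, "tz": -0.046, "ax": 0.0, "ay": 0, "az": 0, "jaw": 0.7}, {"tx": 0, "ty": 0.108, "tz": -0.047, "ax": 0.0, "ay": 0, "az": 0, "jaw": 0.7}, {"tx": 0, "ty": 0.117, "tz": -0.048, "ax": 0.0, "ay": 0, "az": 0, "jaw": 0.7}, {"tx": 0, "ty": 0.125, "tz": -0.048, "ax": 0.0, "ay": 0, "az": 0, "jaw": 0.7}, {"tx": 0, "ty": 0.125, "tz": -0.048, "ax": 0.0, "ay": 0, "az": 0, "jaw": 0.7}]
```

First a short part, to check force.

Call:
arm_command(targets=[{"tx": 0, "ty": 0.005, "tz": 0, "ax": 0, "ay": 0, "az": 0, "jaw": 0.7}, {"tx": 0, "ty": 0.008, "tz": 0, "ax": 0, "ay": 0, "az": 0, "jaw": 0.7}, {"tx": 0, "ty": 0.01, "tz": -0.002, "ax": 0, "ay": 0, "az": 0, "jaw": 0.7}, {"tx": 0, "ty": 0.015, "tz": -0.006, "ax": 0, "ay": 0, "az": 0, "jaw": 0.7}, {"tx": 0, "ty": 0.021, "tz": -0.012, "ax": 0, "ay": 0, "az": 0, "jaw": 0.7}, {"tx": 0, "ty": 0.028, "tz": -0.017, "ax": 0, "ay": 0, "az": 0, "jaw": 0.7}, {"tx": 0, "ty": 0.035, "tz": -0.022, "ax": 0, "ay": 0, "az": 0, "jaw": 0.7}])

```text
time_s: 7.65
eef_pos: [0.5643, -0.1415, 0.0926]
tool_rot: [135.1, 0.0, -170.5]
force: [1.2, -3.6, -5.8]
width: 0.0598
```

```bash
cat >> h.py <<'E'
def lid(name=None,cams=("scene","top")):
    """lid angle from points near the lid's far/near strips, by plane fit of wood/mirror points swept about the hinge"""
    for c in cams:
        p=r.snapshot(c);X=cloud(p)
        if name: cv2.imwrite(f"pics/{name}_{c}.png",cv2.resize(p["color"][100:340,170:490],None,fx=2.4,fy=2.4))
        for d in r.landmark_of(c,"lid_edge")[:1]:
            e=np.array(d["location"])-H;print(c,"edge",np.round(d["location"],3),round(d["confidence"],2),"th",round(180-np.degrees(np.arctan2(e[2],e@U))-2.4,1))
        b,g,rr=[p["color"][...,i].astype(int) for i in range(3)]
        wood=(rr>1.5*b)&(rr<2.6*g)&(rr>60)&(p["range_z"]>0)
        Y=X-H;u=Y@U;w=Y@np.array([-.986,-.165,0]);rad=np.hypot(u,Y[...,2])
        m=wood&(abs(w)<.09)&(rad>.06)&(rad<.175)&(Y[...,2]>.02)
        if m.sum()>40:
            # keep outer face: robust line fit in (u,z)
            l=cv2.fitLine(np.stack([u[m],Y[...,2][m]],-1).astype(np.float32),cv2.DIST_HUBER,0,.001,.001).ravel()
            s=np.sign(l[1]);print("  face fit",m.sum(),"th",round(180-np.degrees(np.arctan2(l[1]*s,l[0]*s)),1))
E
python3 - <<'E'
from h import *
uz();lid()
E
```

```text
t 7.65 u,w,z [-0.1357  0.0295  0.0926] zdir u,w,z [ 0.706 -0.    -0.708] q [-35.2  54.   22.1  93.2  30.1 -54.4] F [ 1.2 -3.6 -5.8] W 0.0598
scene edge [ 0.597 -0.159  0.079] 0.62 th 10.9
  face fit 3194 th 11.0
top edge [ 0.599 -0.157  0.084] 0.83 th 12.5
  face fit 3821 th 11.3
```

```bash
python3 - <<'E'
from h import *
rows([(th,max(45,th)) for th in range(15,70,3)],tcp(12,45),45)
E
```

```text
[{"tx": 0, "ty": 0.007, "tz": -0.004, "ax": 0.0, "ay": 0, "az": 0, "jaw": 0.7}, {"tx": 0, "ty": 0.015, "tz": -0.009, "ax": 0.0, "ay": 0, "az": 0, "jaw": 0.7}, {"tx": 0, "ty": 0.023, "tz": -0.012, "ax": 0.0, "ay": 0, "az": 0, "jaw": 0.7}, {"tx": 0, "ty": 0.031, "tz": -0.015, "ax": 0.0, "ay": 0, "az": 0, "jaw": 0.7}, {"tx": 0, "ty": 0.039, "tz": -0.018, "ax": 0.0, "ay": 0, "az": 0, "jaw": 0.7}, {"tx": 0, "ty": 0.047, "tz": -0.021, "ax": 0.0, "ay": 0, "az": 0, "jaw": 0.7}, {"tx": 0, "ty": 0.056, "tz": -0.023, "ax": 0.0, "ay": 0, "az": 0, "jaw": 0.7}, {"tx": 0, "ty": 0.064, "tz": -0.024, "ax": 0.0, "ay": 0, "az": 0, "jaw": 0.7}, {"tx": 0, "ty": 0.073, "tz": -0.025, "ax": 0.0, "ay": 0, "az": 0, "jaw": 0.7}, {"tx": 0, "ty": 0.081, "tz": -0.026, "ax": 0.0, "ay": 0, "az": 0, "jaw": 0.7}, {"tx": 0, "ty": 0.09, "tz": -0.026, "ax": 0.0, "ay": 0, "az": 0, "jaw": 0.7}, {"tx": 0, "ty": 0.098, "tz": -0.024, "ax": 0.052, "ay": 0, "az": 0, "jaw": 0.7}, {"tx": 0, "ty": 0.106, "tz": -0.022, "ax": 0.105, "ay": 0, "az": 0, "jaw": 0.7}, {"tx": 0, "ty": 0.114, "tz": -0.019, "ax": 0.157, "ay": 0, "az": 0, "jaw": 0.7}, {"tx": 0, "ty": 0.122, "tz": -0.016, "ax": 0.209, "ay": 0, "az": 0, "jaw": 0.7}, {"tx": 0, "ty": 0.13, "tz": -0.013, "ax": 0.262, "ay": 0, "az": 0, "jaw": 0.7}, {"tx": 0, "ty": 0.137, "tz": -0.009, "ax": 0.314, "ay": 0, "az": 0, "jaw": 0.7}, {"tx": 0, "ty": 0.145, "tz": -0.004, "ax": 0.367, "ay": 0, "az": 0, "jaw": 0.7}, {"tx": 0, "ty": 0.152, "tz": 0.0, "ax": 0.419, "ay": 0, "az": 0, "jaw": 0.7}]
```

Call:
arm_command(targets=[{"tx": 0, "ty": 0.007, "tz": -0.004, "ax": 0.0, "ay": 0, "az": 0, "jaw": 0.7}, {"tx": 0, "ty": 0.015, "tz": -0.009, "ax": 0.0, "ay": 0, "az": 0, "jaw": 0.7}, {"tx": 0, "ty": 0.023, "tz": -0.012, "ax": 0.0, "ay": 0, "az": 0, "jaw": 0.7}, {"tx": 0, "ty": 0.031, "tz": -0.015, "ax": 0.0, "ay": 0, "az": 0, "jaw": 0.7}, {"tx": 0, "ty": 0.039, "tz": -0.018, "ax": 0.0, "ay": 0, "az": 0, "jaw": 0.7}, {"tx": 0, "ty": 0.047, "tz": -0.021, "ax": 0.0, "ay": 0, "az": 0, "jaw": 0.7}, {"tx": 0, "ty": 0.056, "tz": -0.023, "ax": 0.0, "ay": 0, "az": 0, "jaw": 0.7}, {"tx": 0, "ty": 0.064, "tz": -0.024, "ax": 0.0, "ay": 0, "az": 0, "jaw": 0.7}, {"tx": 0, "ty": 0.073, "tz": -0.025, "ax": 0.0, "ay": 0, "az": 0, "jaw": 0.7}, {"tx": 0, "ty": 0.081, "tz": -0.026, "ax": 0.0, "ay": 0, "az": 0, "jaw": 0.7}, {"tx": 0, "ty": 0.09, "tz": -0.026, "ax": 0.0, "ay": 0, "az": 0, "jaw": 0.7}, {"tx": 0, "ty": 0.098, "tz": -0.024, "ax": 0.052, "ay": 0, "az": 0, "jaw": 0.7}, {"tx": 0, "ty": 0.106, "tz": -0.022, "ax": 0.105, "ay": 0, "az": 0, "jaw": 0.7}, {"tx": 0, "ty": 0.114, "tz": -0.019, "ax": 0.157, "ay": 0, "az": 0, "jaw": 0.7}, {"tx": 0, "ty": 0.122, "tz": -0.016, "ax": 0.209, "ay": 0, "az": 0, "jaw": 0.7}, {"tx": 0, "ty": 0.13, "tz": -0.013, "ax": 0.262, "ay": 0, "az": 0, "jaw": 0.7}, {"tx": 0, "ty": 0.137, "tz": -0.009, "ax": 0.314, "ay": 0, "az": 0, "jaw": 0.7}, {"tx": 0, "ty": 0.145, "tz": -0.004, "ax": 0.367, "ay": 0, "az": 0, "jaw": 0.7}, {"tx": 0, "ty": 0.152, "tz": 0.0, "ax": 0.419, "ay": 0, "az": 0, "jaw": 0.7}])

```text
time_s: 10.22
eef_pos: [0.5462, -0.0346, 0.2004]
tool_rot: [159.1, 0.0, -170.5]
force: [1.9, -2.6, -3.2]
width: 0.0597
```

```bash
python3 - <<'E'
from h import *
uz();lid("a4",("scene",))
rows([(th,th) for th in range(72,109,3)],tcp(69,69),69)
E
```

```text
t 10.225 u,w,z [-0.0273  0.0297  0.2004] zdir u,w,z [ 0.356 -0.001 -0.934] q [-20.   26.6   1.7  75.6  18.1 -31.1] F [ 1.9 -2.6 -3.2] W 0.0597
scene edge [ 0.577 -0.055  0.198] 0.94 th 68.9
  face fit 5253 th 68.6
[{"tx": 0, "ty": 0.008, "tz": 0.002, "ax": 0.052, "ay": 0, "az": 0, "jaw": 0.7}, {"tx": 0, "ty": 0.016, "tz": 0.004, "ax": 0.105, "ay": 0, "az": 0, "jaw": 0.7}, {"tx": 0, "ty": 0.024, "tz": 0.007, "ax": 0.157, "ay": 0, "az": 0, "jaw": 0.7}, {"tx": 0, "ty": 0.032, "tz": 0.01, "ax": 0.209, "ay": 0, "az": 0, "jaw": 0.7}, {"tx": 0, "ty": 0.04, "tz": 0.013, "ax": 0.262, "ay": 0, "az": 0, "jaw": 0.7}, {"tx": 0, "ty": 0.047, "tz": 0.017, "ax": 0.314, "ay": 0, "az": 0, "jaw": 0.7}, {"tx": 0, "ty": 0.055, "tz": 0.022, "ax": 0.367, "ay": 0, "az": 0, "jaw": 0.7}, {"tx": 0, "ty": 0.062, "tz": 0.026, "ax": 0.419, "ay": 0, "az": 0, "jaw": 0.7}, {"tx": 0, "ty": 0.068, "tz": 0.031, "ax": 0.471, "ay": 0, "az": 0, "jaw": 0.7}, {"tx": 0, "ty": 0.075, "tz": 0.037, "ax": 0.524, "ay": 0, "az": 0, "jaw": 0.7}, {"tx": 0, "ty": 0.081, "tz": 0.042, "ax": 0.576, "ay": 0, "az": 0, "jaw": 0.7}, {"tx": 0, "ty": 0.087, "tz": 0.048, "ax": 0.628, "ay": 0, "az": 0, "jaw": 0.7}, {"tx": 0, "ty": 0.093, "tz": 0.055, "ax": 0.681, "ay": 0, "az": 0, "jaw": 0.7}]
```

View pics/a4_scene.png

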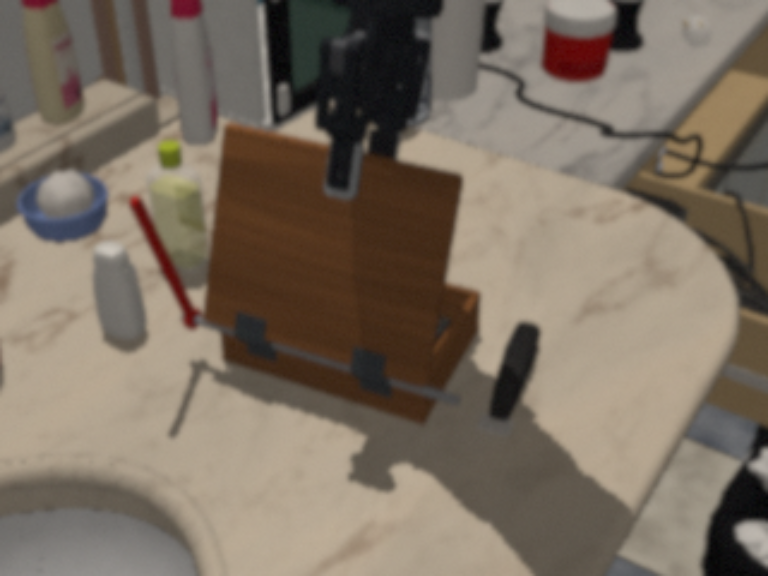

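The lid is at about 69°, straddled by the fingers at (340,165); the red arm is at (135,200)–(190,318). I'll carry on to about 108° and then ease off.

Call:
arm_command(targets=[{"tx": 0, "ty": 0.008, "tz": 0.002, "ax": 0.052, "ay": 0, "az": 0, "jaw": 0.7}, {"tx": 0, "ty": 0.016, "tz": 0.004, "ax": 0.105, "ay": 0, "az": 0, "jaw": 0.7}, {"tx": 0, "ty": 0.024, "tz": 0.007, "ax": 0.157, "ay": 0, "az": 0, "jaw": 0.7}, {"tx": 0, "ty": 0.032, "tz": 0.01, "ax": 0.209, "ay": 0, "az": 0, "jaw": 0.7}, {"tx": 0, "ty": 0.04, "tz": 0.013, "ax": 0.262, "ay": 0, "az": 0, "jaw": 0.7}, {"tx": 0, "ty": 0.047, "tz": 0.017, "ax": 0.314, "ay": 0, "az": 0, "jaw": 0.7}, {"tx": 0, "ty": 0.055, "tz": 0.022, "ax": 0.367, "ay": 0, "az": 0, "jaw": 0.7}, {"tx": 0, "ty": 0.062, "tz": 0.026, "ax": 0.419, "ay": 0, "az": 0, "jaw": 0.7}, {"tx": 0, "ty": 0.068, "tz": 0.031, "ax": 0.471, "ay": 0, "az": 0, "jaw": 0.7}, {"tx": 0, "ty": 0.075, "tz": 0.037, "ax": 0.524, "ay": 0, "az": 0, "jaw": 0.7}, {"tx": 0, "ty": 0.081, "tz": 0.042, "ax": 0.576, "ay": 0, "az": 0, "jaw": 0.7}, {"tx": 0, "ty": 0.087, "tz": 0.048, "ax": 0.628, "ay": 0, "az": 0, "jaw": 0.7}, {"tx": 0, "ty": 0.093, "tz": 0.055, "ax": 0.681, "ay": 0, "az": 0, "jaw": 0.7}, {"tx": 0, "ty": 0.093, "tz": 0.055, "ax": 0.681, "ay": 0, "az": 0, "jaw": 0.7}])

```text
time_s: 12.08
eef_pos: [0.528, 0.0704, 0.1812]
tool_rot: [-162.0, -0.2, -170.4]
force: [0.7, -3.3, 0.3]
width: 0.0594
```

```bash
python3 - <<'E'
from h import *
uz();lid()
E
```

```text
t 12.075 u,w,z [0.0793 0.0303 0.1812] zdir u,w,z [-0.309  0.003 -0.951] q [ 10.5  19.7 -10.7  60.  -18.    1. ] F [ 0.7 -3.3  0.3] W 0.0594
scene edge [0.563 0.056 0.195] 0.58 th 109.0
  face fit 1928 th 107.5
top edge [0.564 0.057 0.197] 0.94 th 108.7
  face fit 1061 th 108.8
```

Call:
arm_command(targets=[{"tx": 0, "ty": -0.008, "tz": 0, "ax": 0, "ay": 0, "az": 0, "jaw": 0.7}, {"tx": 0, "ty": -0.016, "tz": 0, "ax": 0, "ay": 0, "az": 0, "jaw": 0.7}, {"tx": 0, "ty": -0.024, "tz": 0, "ax": 0, "ay": 0, "az": 0, "jaw": 0.7}, {"tx": 0, "ty": -0.024, "tz": 0, "ax": 0, "ay": 0, "az": 0, "jaw": 0.7}, {"tx": 0, "ty": -0.024, "tz": 0, "ax": 0, "ay": 0, "az": 0, "jaw": 0.7}])

```text
time_s: 12.9
eef_pos: [0.5328, 0.0475, 0.1891]
tool_rot: [-162.0, 0.0, -170.5]
force: [0.4, -0.1, -0.7]
width: 0.0598
```

```bash
python3 - <<'E'
from h import *
uz();lid()
E
```

```text
t 12.9 u,w,z [0.0559 0.0293 0.1891] zdir u,w,z [-0.309  0.    -0.951] q [  8.   18.9 -10.7  59.9 -18.   -1.6] F [ 0.4 -0.1 -0.7] W 0.0598
  face fit 2675 th 102.3
top edge [0.566 0.045 0.202] 0.83 th 104.2
  face fit 915 th 104.1
```

```bash
python3 - <<'E'
from h import *
q=np.radians(108);cur=tcp(108,108)-.024*np.array([np.sin(q),np.cos(q)])
rows([(102,102),(104,104),(106,106),(108,108),(110,110),(112,112),(113,113)],cur,108)
E
```

```text
[{"tx": 0, "ty": 0.007, "tz": -0.002, "ax": -0.105, "ay": 0, "az": 0, "jaw": 0.7}, {"tx": 0, "ty": 0.013, "tz": -0.002, "ax": -0.07, "ay": 0, "az": 0, "jaw": 0.7}, {"tx": 0, "ty": 0.018, "tz": -0.001, "ax": -0.035, "ay": 0, "az": 0, "jaw": 0.7}, {"tx": 0, "ty": 0.024, "tz": -0.0, "ax": 0.0, "ay": 0, "az": 0, "jaw": 0.7}, {"tx": 0, "ty": 0.029, "tz": 0.001, "ax": 0.035, "ay": 0, "az": 0, "jaw": 0.7}, {"tx": 0, "ty": 0.035, "tz": 0.003, "ax": 0.07, "ay": 0, "az": 0, "jaw": 0.7}, {"tx": 0, "ty": 0.038, "tz": 0.003, "ax": 0.087, "ay": 0, "az": 0, "jaw": 0.7}]
```

Call:
arm_command(targets=[{"tx": 0, "ty": 0.007, "tz": -0.002, "ax": 0, "ay": 0, "az": 0, "jaw": 0.7}, {"tx": 0, "ty": 0.013, "tz": -0.002, "ax": 0, "ay": 0, "az": 0, "jaw": 0.7}, {"tx": 0, "ty": 0.018, "tz": -0.001, "ax": 0, "ay": 0, "az": 0, "jaw": 0.7}, {"tx": 0, "ty": 0.024, "tz": 0, "ax": 0, "ay": 0, "az": 0, "jaw": 0.7}, {"tx": 0, "ty": 0.029, "tz": 0.001, "ax": 0.035, "ay": 0, "az": 0, "jaw": 0.7}, {"tx": 0, "ty": 0.035, "tz": 0.003, "ax": 0.07, "ay": 0, "az": 0, "jaw": 0.7}, {"tx": 0, "ty": 0.037, "tz": 0.003, "ax": 0.08, "ay": 0, "az": 0, "jaw": 0.7}, {"tx": 0, "ty": 0.037, "tz": 0.003, "ax": 0.08, "ay": 0, "az": 0, "jaw": 0.7}, {"tx": 0, "ty": 0.03, "tz": 0.002, "ax": 0.08, "ay": 0, "az": 0, "jaw": 0.7}, {"tx": 0, "ty": 0.022, "tz": 0.001, "ax": 0.08, "ay": 0, "az": 0, "jaw": 0.7}, {"tx": 0, "ty": 0.014, "tz": 0, "ax": 0.08, "ay": 0, "az": 0, "jaw": 0.7}, {"tx": 0, "ty": 0.014, "tz": 0, "ax": 0.08, "ay": 0, "az": 0, "jaw": 0.7}, {"tx": 0, "ty": 0.014, "tz": 0, "ax": 0.08, "ay": 0, "az": 0, "jaw": 0.7}])

```text
time_s: 14.72
eef_pos: [0.5306, 0.0605, 0.1848]
tool_rot: [-157.4, 0.0, -170.6]
force: [0.1, 0.4, -0.9]
width: 0.0597
```

```bash
cat >> h.py <<'E'
def ptr(cams=("scene","top")):
    for c in cams:
        p=r.snapshot(c);X=cloud(p);m=red(p,X,[.675,.04,.11],.12)
        l=cv2.fitLine(X[m].astype(np.float32),cv2.DIST_HUBER,0,.005,.005).ravel();d=l[:3]*np.sign(l[2])
        print(c,"pointer",round(90+np.degrees(np.arctan2(d@U,d[2])),1),m.sum())
E
python3 - <<'E'
from h import *
uz();lid("b5");lid();ptr()
E
```

```text
t 14.725 u,w,z [0.0691 0.0294 0.1848] zdir u,w,z [-0.384  0.    -0.923] q [ 11.7  20.2 -10.7  60.  -22.6   2.5] F [ 0.1  0.4 -0.9] W 0.0597
scene edge [0.561 0.057 0.198] 0.56 th 108.9
  face fit 2102 th 106.8
top edge [0.563 0.057 0.198] 0.84 th 108.6
  face fit 1045 th 108.9
scene edge [0.562 0.055 0.196] 0.58 th 108.6
  face fit 2097 th 107.0
top edge [0.562 0.055 0.197] 0.77 th 108.1
  face fit 1037 th 108.4
scene pointer 107.8 177
top pointer 108.2 91
```

View pics/b5_scene.png

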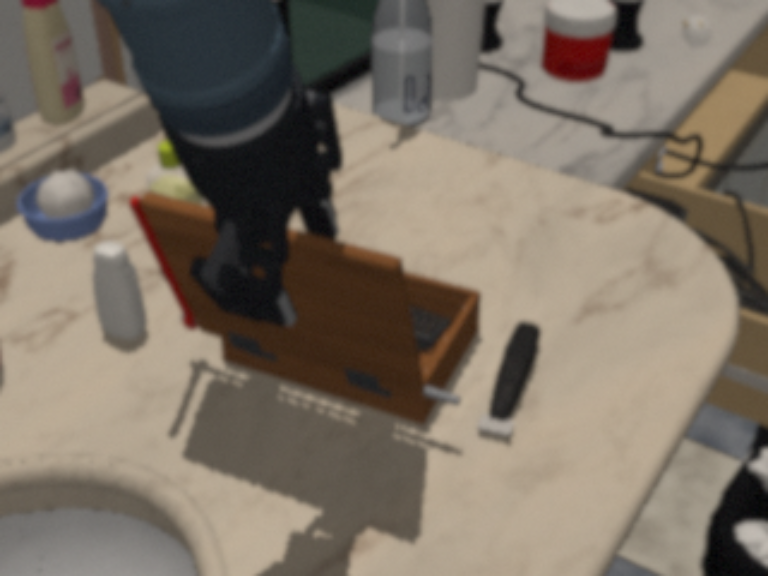

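The lid's top edge now lines up with the red arm ((135,200)–(190,325)), and the fingers are clear of it. I'll withdraw along the fingers and check it unobstructed.

Call:
arm_command(targets=[{"tx": 0, "ty": -0.003, "tz": -0.02, "ax": 0, "ay": 0, "az": 0, "jaw": 0.7}, {"tx": 0, "ty": -0.006, "tz": -0.05, "ax": 0, "ay": 0, "az": 0, "jaw": 0.7}, {"tx": 0, "ty": -0.006, "tz": -0.09, "ax": 0, "ay": 0, "az": 0, "jaw": 0.7}, {"tx": 0.04, "ty": -0.006, "tz": -0.12, "ax": 0, "ay": 0, "az": 0, "jaw": 0.7}, {"tx": 0.08, "ty": -0.03, "tz": -0.13, "ax": -0.1, "ay": 0, "az": 0, "jaw": 0.7}, {"tx": 0.11, "ty": -0.07, "tz": -0.14, "ax": -0.2, "ay": 0, "az": 0, "jaw": 0.7}, {"tx": 0.13, "ty": -0.11, "tz": -0.14, "ax": -0.3, "ay": 0, "az": 0, "jaw": 0.7}, {"tx": 0.13, "ty": -0.15, "tz": -0.14, "ax": -0.4, "ay": 0, "az": 0, "jaw": 0.7}, {"tx": 0.13, "ty": -0.15, "tz": -0.14, "ax": -0.4, "ay": 0, "az": 0, "jaw": 0.7}, {"tx": 0.13, "ty": -0.15, "tz": -0.14, "ax": -0.4, "ay": 0, "az": 0, "jaw": 0.7}])

```text
time_s: 16.48
eef_pos: [0.4162, -0.0443, 0.3715]
tool_rot: [179.7, -0.0, -170.6]
force: [0.3, -0.3, 0.1]
width: 0.0598
```

```bash
python3 - <<'E'
from h import *
uz();lid("c6");lid();ptr()
for t in("cologne","cream","trimmer"): print(t,[np.round(d["location"],3) for d in r.landmark_of("top",t)[:1]])
# parallel check with each fit's 3D direction in the scene view, narrow far strip next to the arm
for c in("scene","top"):
    p=r.snapshot(c);X=cloud(p);Y=X-H;u=Y@U;w=Y@np.array([-.986,-.165,0]);z=Y[...,2];rad=np.hypot(u,z)
    for lo,hi in((-.09,-.03),(-.03,.03),(.03,.09)):
        m=(w>lo)&(w<hi)&(rad>.04)&(rad<.155)&(z>.03)&(p["range_z"]>0)
        th=180-np.degrees(np.arctan2(z[m],u[m]));
        if m.sum()>30:
            l=cv2.fitLine(np.stack([u[m],z[m]],-1).astype(np.float32),cv2.DIST_HUBER,0,.001,.001).ravel();s=np.sign(l[1])
            print(c,lo,m.sum(),"fit",round(180-np.degrees(np.arctan2(l[1]*s,l[0]*s)),1),"mean u-normal offset mm",np.round(1e3*(l[2]*l[1]-l[3]*l[0])*s,1))
E
```

```text
t 16.475 u,w,z [-0.0154  0.1595  0.3715] zdir u,w,z [ 0.005  0.    -1.   ] q [-15.    3.1  -1.1  85.9   0.3 -24.4] F [ 0.3 -0.3  0.1] W 0.0598
  face fit 1421 th 106.5
top edge [0.562 0.057 0.198] 0.89 th 108.7
  face fit 1288 th 109.5
scene edge [0.56  0.056 0.197] 0.74 th 108.6
  face fit 1398 th 105.7
top edge [0.564 0.055 0.202] 0.7 th 107.6
  face fit 1291 th 109.8
scene pointer 107.6 160
top pointer 108.1 87
cologne [array([ 0.784, -0.079, -0.002])]
cream [array([ 0.759,  0.022, -0.001])]
trimmer [array([ 0.448, -0.097, -0.001])]
scene -0.09 1082 fit 107.7 mean u-normal offset mm 14.4
scene -0.03 1179 fit 107.7 mean u-normal offset mm 14.9
scene 0.03 1306 fit 107.7 mean u-normal offset mm 15.3
top -0.09 825 fit 107.7 mean u-normal offset mm 0.1
top -0.03 866 fit 107.6 mean u-normal offset mm 0.4
top 0.03 912 fit 108.2 mean u-normal offset mm -0.1
```

View pics/c6_scene.png

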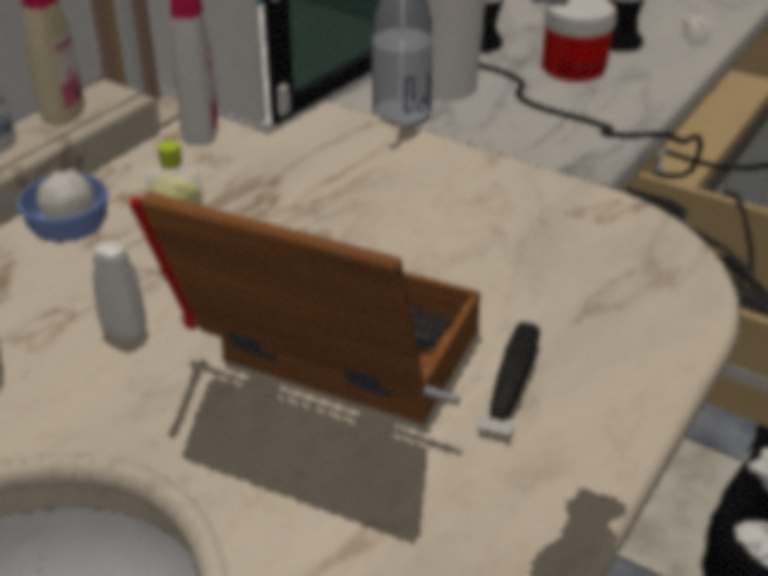

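The lid stands clear of the gripper, with its side running parallel to the red arm at (137,203)–(190,325). The strip fits from both cameras read about 107.7°, against 107.6–108.1° for the arm, and the loose things haven't moved. I'll hand it in.

```bash
python3 -c "
from workcell import r
print(r.job_done())"
```

```text
the job is handed in; nothing more can be done
None
```

The mirror lid is open and standing by itself in line with the red arm, and I handed the job in about 17 s into the 58 s limit.

- **How:** I straddled the lid's edge with half-open fingers, without pinching it. I swung it to 108°; once released it came back to about 103–104°. I then pushed it to about 112.5°, let go, and withdrew the gripper.
- **Lid angle:** With the gripper clear, the fits to strips of the lid read 107.6–108.2° from both cameras. The red arm read 107.6–108.1°.
- **Disagreements:** My cruder whole-lid fit spread from 105.7° to 109.8°, because it mixed lid edge points with the faces. The edge landmark read 107.6–108.7°.
- **Everything else:** The bottle, tube and trimmer were within about 4 mm of where they started, which is the detector's own error. The highest force among the few readings taken while pushing was about 7 N.

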